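# Clamp a glass blank upright for edge polishing

## Robot

A 7-joint arm with a two-finger parallel gripper is mounted at the origin on the work surface. World frame = base frame: x ahead of the robot, y to its left, z up, the work surface at z = 0. Lengths are in m, angles in rad, forces in N, time in s.
With the tool pointing down it reaches from about 0.4 to 0.925 m from the base axis. Payload 5.6 kg.
Tool frame: the origin (TCP) lies at the very end of the fingers, on their centre line; the grasp point (between the pads) lies 19 mm behind it; z points along the fingers, y is the line along which they close (so a half turn about z gives the same grasp; the last joint's range is limited). The gripper opens to 85 mm and grips with 20 to 120 N. Pads are 22 mm wide; open, the fingers measure 114 mm over their backs; the gripper's body (76 mm by 85 mm) begins 54 mm behind the grasp point. The pads swing forward as they close: fully open they stand 13 mm farther back than shut.
Start: joints at [-1.392, 0.468, -0.012, 1.603, 0.006, 1.071, -0.056], TCP at [0.143, 0.634, 0.231] pointing down, gripper open.
Joint ranges: [-2.53, 2.53], [-0.31, 2.02], [-1.57, 1.55], [0.28, 2.44], [-1.29, 4.43], [0.15, 1.84], [-2.92, 2.92]. Speed limits (rad/s): [2.57, 2.57, 3.14, 3.14, 3.14, 3.14, 3.14].

## Interface

Orientations are given as a unit quaternion [w, x, y, z].
In Python, from station import arm gives the robot as it stands.
- The arm moves only by the shell command python3 -m crank 'ROWS'. ROWS is text: rows parted by semicolons, each of 7 numbers parted by spaces: the opening, from 0 (shut) to 1 (fully open), then the shift along the world's x, y, z in m, then the turn, a rotation vector about the world's x, y, z in degrees. A call has 1 to 5 rows; each row is the pose to reach, as a shift and turn from the pose commanded when the call began; what a row does not reach only later rows make up. A row lasts 1/12 s, in which the tool goes at most 41.7 mm and 7.16 degrees, less where a joint would pass 70% of its speed; a pose out of reach is approached as far as the arm can. A call with a gripper value outside its range is refused whole. The fingers move at their own pace and stop on an object; the grip force is fixed at half the most. Time passes only in rows, so rows that repeat a pose let the fingers close. It gives the time, the measured TCP pose, the force, the opening and the grip force at its end, in the units of the state.
- arm.observe(): the state, without advancing time (a new reading comes with each control period).
- arm.read_camera(name): name is "scene" or "top" or "wrist"; returns (picture, depth): 400x640x3 uint8, blue, green, red; 400x640 float32, m along the optical axis (not along the pixel's ray), 0 where there is no reading.
- arm.camera_model(name): a dict with "K" (3x3 intrinsics, pixels), "world_to_cam" (4x4, takes a point from world to camera coordinates). Camera axes: x right, y down, z forward; pixel columns grow to the right and rows downward; lengths in m; the calibration is good to about 2 mm. A picture is of the moment at which its call begins: read the wrist's pose just before it. camera_model takes no time and is no camera call; for the wrist camera it gives the pose at the moment of the call.
- arm.hand_in(): hands the job in; it is judged then, once.
The state is a dict: "time": time; "q": joint angles; "qd": joint speeds; "joint_efforts": joint torques, N m; "position": TCP position; "tcp_rot": TCP orientation; "ft_force": force on the tool from outside, world axes, zero at the start; "ft_torque": the same for the moment, N m; "opening": opening from 0.0 (shut) to 1.0 (fully open); "finger_force": force on a finger pad.
Only numpy, scipy, OpenCV 4.12 (cv2) and the standard library are available. Lean on these libraries where they do the work, as an engineer would, in place of code of your own. Each camera call takes 0.05 s, during which the arm holds its last target. There are 200 camera calls.

## Task

Draw the clamp's red-posted jaw back, take the blue glass blank from the draining rest and stand it upright in the clamp's groove, lowering it (not dropping it) until its foot is on the groove's bottom. Then push the jaw up against the blank so that it is nipped upright with no gap, and let go. Leave the amber blank, the bottle, the iron lap and the brush where they are.

Things in the scene. Friction and masses are not known exactly. Their poses are not given: they have to be found in the camera images.
- blue_blank: The blue glass blank to be clamped: a plain rigid plate 12 x 60 x 120 mm, 0.15 to 0.27 kg. Origin at the centre of its 12 x 60 mm foot; x across the 12 mm thickness, y along the 60 mm width, z up its 120 mm length. It starts leaning in one bay of the rest, its z axis 25 degrees from vertical with the top leaning towards the robot's side; the rest's board backs only the lowest 60 mm, so the upper half is free on both faces.
- amber_blank: The amber blank, same size and frame as the blue one, leaning in the other bay of the rest, 110 mm from it centre to centre; to be left alone. Which of the two bays holds which blank varies.
- rest: Fixed draining rest of white and grey plastic, base 95 x 200 x 10 mm. Origin at table level midway between its two bays, which lie at y = -55 and y = +55 mm of its frame; each has a ledge and a 68 mm long, 74 mm wide back board that leans 25 degrees towards the rest's own -x. A blank's foot centre is 26 mm above the table. Highest point of the rest itself about 78 mm.
- clamp: Fixed clamp: blue base 110 (x) x 210 (y) x 40 (z) mm, origin at the centre of its underside on the table. Aluminium fixed jaw at its +y end: 60 mm wide along x, from 40 to 80 mm high, its face (looking to -y) at y = +67.5 mm, flush with the groove's wall. The sliding jaw faces it and moves along the clamp's -y to open.
- groove (a point): Centre of the bottom of the groove in the clamp's base, 25 mm above the table, axes as the clamp's (groove long along x). Groove 64 mm (x) by 15 mm (y), 15 mm deep, its mouth at 40 mm height with a 2 mm chamfer; at y = +60 mm of the clamp. The blank stands in it with its 60 mm width along the clamp's x and its 12 mm thickness along the clamp's y, either face to the fixed jaw. Pressed against the fixed jaw, its foot centre is 1.5 mm to +y of this point.
- jaw (a joint): Sliding jaw: gap in m between its face and the fixed jaw's face, 0 (shut) to 0.055 (fully open), growing as the jaw moves to the clamp's -y. It starts nearly shut, too narrow for the blank. About 3 N of friction; it stays where it is left. Its face is 60 mm wide and reaches 80 mm above the table. Against the blank it reads 0.012.
- post (a point): Grip point on the axis of the upright red post of the sliding jaw, 82 mm above the table: post 24 mm diameter, its top at 105 mm, standing on a 34 mm wide arm whose top is 55 mm above the table, 85 mm behind the jaw's face (towards the clamp's -y). Moves with the jaw; axes as the clamp's.
- bottle: White closed bottle with red cap, 64 mm diameter, 150 mm tall, standing beyond the work; origin at its base; bystander.
- lap: Dark iron polishing lap with a stub handle, 84 mm diameter, 45 mm high, standing beyond the work; origin at its base; bystander.
- brush: Brush lying flat on the table beyond the rest; bystander.
Not all that is in view belongs to the job. What is meant by the blue_blank is not turquoise, and is the smaller of those in its own colour.

How it is judged:
On the way, in this order (a step that is already met when the one before it is completed fails the run):
1. the jaw is drawn back far enough for the blank, which is still out of the clamp (gap over 15 mm) (value of joint jaw above 0.015 m and horizontal distance between blue_blank and groove above 0.05 m), for 0.1 s.
2. the blue blank stands in the groove, foot on its bottom (within 3 mm), less than 0.3 rad off vertical, and the jaw still off it (gap over 14.5 mm) (x of blue_blank in the frame of groove between -0.005 and 0.005 m and y of blue_blank in the frame of groove between -0.005 and 0.005 m and z of blue_blank in the frame of groove between -0.003 and 0.003 m and angle between blue_blank's own z axis and vertical below 0.3 rad and value of joint jaw above 0.0145 m), for 0.2 s.
At the end, for the whole second after the job is handed in: The blue blank stands in the groove: foot centre within 5 mm of the groove's centre along its x and y and within 3 mm of its bottom, upright within 0.05 rad, at rest; the jaw is up against it (gap under 13.5 mm) (x of blue_blank in the frame of groove between -0.005 and 0.005 m and y of blue_blank in the frame of groove between -0.005 and 0.005 m and z of blue_blank in the frame of groove between -0.003 and 0.003 m and angle between blue_blank's own z axis and vertical below 0.05 rad and value of joint jaw below 0.0135 m and linear speed of blue_blank below 0.02 m/s and velocity of joint jaw below 0.01 m/s); the robot touches nothing.
It fails at once if the blue blank is dropped into the groove (falls faster than 0.4 m/s with its foot in or just over the groove) (horizontal distance between blue_blank and groove below 0.03 m and z of blue_blank in the frame of groove below 0.03 m and linear speed of blue_blank above 0.4 m/s).
It fails at once if the amber blank is moved by more than 15 mm (distance of amber_blank from where it was at the start of the episode above 0.015 m).
It fails at once if the bottle is moved by more than 20 mm (distance of bottle from where it was at the start of the episode above 0.02 m).
It fails at once if the lap is moved by more than 20 mm (distance of lap from where it was at the start of the episode above 0.02 m).
It fails at once if the brush is moved by more than 20 mm (distance of brush from where it was at the start of the episode above 0.02 m).
It also fails if it takes over 69 s, if anything falls off the work surface, if the arm or the gripper's body presses on something with over 40 N, if the wrist force passes 120 N, or if a joint passes its speed limit or range.

## Working session

There is one attempt and no reset: what is moved stays moved. The work goes in short steps, Python scripts to look and compute and a shell command to move; the robot and the scene stay as the last step left them, time stands still between calls to the robot, and variables do not carry over. Pictures are saved under pics/ and viewed, at most 10 in all, crops included, and the job is handed in when it is done.

```bash
mkdir -p pics; ls; python3 - <<'E'
from station import arm
import cv2,numpy as np
s=arm.observe();print(s['time'],s['position'],s['tcp_rot'],s['opening'])
for n in ("scene","top"):
    p,d=arm.read_camera(n);cv2.imwrite(f"pics/{n}0.png",p);np.savez(f"pics/{n}0.npz",p=p,d=d,K=arm.camera_model(n)["K"],T=arm.camera_model(n)["world_to_cam"])
    print(n,arm.camera_model(n))
E
```

```text
pics
0.0 [0.14290145 0.63353785 0.23033443] [-6.21882909e-05  1.10696481e-01  9.93853874e-01 -8.73309955e-04] 0.9998383768640297
scene {'K': array([[506.8873158 ,   0.        , 317.68599073],
       [  0.        , 506.8873158 , 203.94833846],
       [  0.        ,   0.        ,   1.        ]]), 'world_to_cam': array([[ 0.19659018,  0.98032284,  0.01787284, -0.1870394 ],
       [ 0.75214974, -0.13908941, -0.64414665, -0.38218251],
       [-0.62898575,  0.14007596, -0.76469317,  1.52399006],
       [ 0.        ,  0.        ,  0.        ,  1.        ]])}
top {'K': array([[452.20006383,   0.        , 320.1032664 ],
       [  0.        , 452.20006383, 209.25419508],
       [  0.        ,   0.        ,   1.        ]]), 'world_to_cam': array([[ 2.15675594e-02, -9.99765270e-01,  2.06049217e-03,
         7.23862174e-02],
       [-9.96115006e-01, -2.16647290e-02, -8.53553472e-02,
         5.80317563e-01],
       [ 8.53799518e-02, -2.11580649e-04, -9.96348443e-01,
         1.23206490e+00],
       [ 0.00000000e+00,  0.00000000e+00,  0.00000000e+00,
         1.00000000e+00]])}
```

View pics/scene0.png

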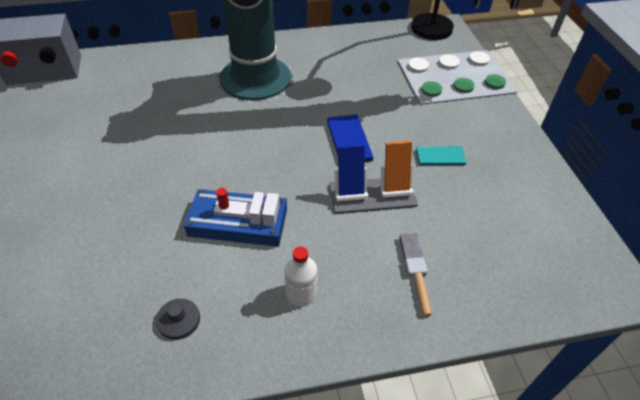

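View pics/top0.png

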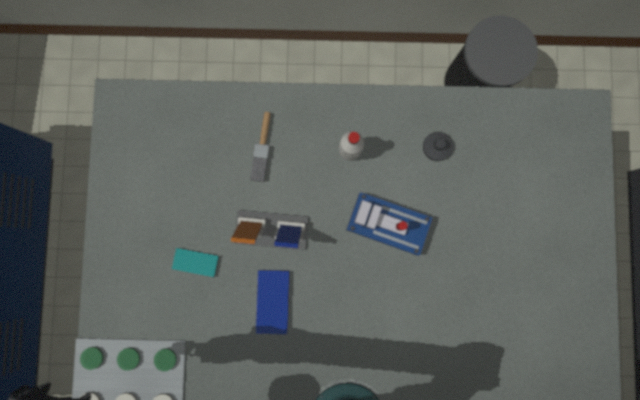

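The top view shows the clamp base around (390,222): fixed jaw at its left end (362,212), red post at (402,226). The blue blank leans at (289,235) and the amber one at (247,232). The large blue slab at (273,300) lies on the table and is a decoy. The scene view agrees: blue blank at (350,165), post at (223,197).

```bash
cat > h.py <<'E'
import numpy as np,cv2
def cloud(p,d,K,T):
    v,u=np.mgrid[:d.shape[0],:d.shape[1]]
    c=np.stack([(u-K[0,2])/K[0,0]*d,(v-K[1,2])/K[1,1]*d,d],-1)
    return (c-T[:3,3])@T[:3,:3]
def load(n):
    z=np.load(f"pics/{n}.npz");return z['p'],z['d'],z['K'],z['T']
def masks(p):
    h=cv2.cvtColor(p,cv2.COLOR_BGR2HSV);H,S,V=[h[...,i].astype(int) for i in range(3)]
    return dict(blue=(H>105)&(H<130)&(S>120)&(V>35),red=((H<6)|(H>174))&(S>150)&(V>70),white=(S<50)&(V>110),orange=(H>6)&(H<20)&(S>150)&(V>50))
E
python3 - <<'E'
from h import *
from scipy import ndimage
for n in("scene0","top0"):
    p,d,K,T=load(n);W=cloud(p,d,K,T);M=masks(p)
    for k,m in M.items():
        m=m&(d>0)&(W[...,0]>.3)&(W[...,0]<.85)&(abs(W[...,1])<.5)
        L,c=ndimage.label(m)
        for i in range(1,c+1):
            q=W[L==i]
            if len(q)<40: continue
            v,u=np.nonzero(L==i)
            r=cv2.minAreaRect(q[:,:2].astype(np.float32)*1000)
            print(n,k,len(q),'px',u.mean().round(),v.mean().round(),'mean',q.mean(0).round(3),'z5-95',np.percentile(q[:,2],[5,95]).round(3),'rect',np.round(r[0]),np.round(r[1]),round(r[2],1))
            if k in('blue','orange') and (u.mean()<380 or n=='top0'):
                e,w=np.linalg.eigh(np.cov(q.T));print('   normal',w[:,0].round(3),'long',w[:,2].round(3),np.sqrt(e).round(4))
E
```

```text
scene0 blue 1845 px 351.0 160.0 mean [0.453 0.181 0.064] z5-95 [0.014 0.132] rect [417. 199.] [ 99. 245.] 80.5
   normal [0.195 0.96  0.202] long [-0.895  0.258 -0.364] [0.0216 0.0298 0.0879]
scene0 blue 2365 px 231.0 225.0 mean [ 0.573 -0.12   0.031] z5-95 [0.006 0.042] rect [ 546. -107.] [212. 112.] 72.6
   normal [ 0.208 -0.06   0.976] long [-0.376 -0.926  0.023] [0.0104 0.0273 0.0685]
scene0 blue 77 px 240.0 195.0 mean [ 0.497 -0.092  0.039] z5-95 [0.036 0.042] rect [497. -92.] [57. 11.] 73.3
   normal [-0.319  0.106  0.942] long [-0.321 -0.947 -0.002] [0.0016 0.0031 0.0164]
scene0 red 165 px 222.0 197.0 mean [ 0.542 -0.13   0.09 ] z5-95 [0.064 0.106] rect [ 538. -131.] [22. 20.] 31.1
scene0 red 181 px 300.0 254.0 mean [0.758 0.003 0.148] z5-95 [0.14  0.152] rect [757.   3.] [25. 27.] 42.4
scene0 white 72831 px 265.0 252.0 mean [ 0.628 -0.047  0.002] z5-95 [-0.003  0.007] rect [575.  -0.] [ 550. 1000.] 0.0
scene0 white 46 px 208.0 195.0 mean [ 0.486 -0.165  0.041] z5-95 [0.038 0.043] rect [ 486. -165.] [39. 10.] 67.6
scene0 white 159 px 217.0 222.0 mean [ 0.568 -0.149  0.041] z5-
[... 3285 characters left out ...]
0.456 0.001] z5-95 [-0.004  0.005] rect [385. 457.] [30. 20.] 80.6
top0 white 73 px 177.0 288.0 mean [0.351 0.479 0.001] z5-95 [-0.003  0.005] rect [352. 479.] [36. 25.] 55.6
top0 white 71 px 522.0 299.0 mean [ 0.343 -0.484  0.001] z5-95 [-0.003  0.006] rect [ 343. -481.] [52. 25.] 16.1
top0 white 67 px 301.0 297.0 mean [0.333 0.133 0.001] z5-95 [-0.004  0.004] rect [333. 134.] [26. 35.] 10.1
top0 white 47 px 488.0 305.0 mean [ 0.324 -0.388  0.001] z5-95 [-0.003  0.005] rect [ 324. -388.] [34. 24.] 65.1
top0 orange 117 px 243.0 239.0 mean [0.489 0.277 0.134] z5-95 [0.125 0.14 ] rect [491. 277.] [56. 17.] 85.6
   normal [ 0.739 -0.041  0.672] long [ 0.057  0.998 -0.001] [0.0027 0.0052 0.0158]
```

```bash
python3 -m crank '1 .08 -.15 .04 0 0 0;1 .08 -.15 .04 0 0 0;1 .08 -.15 .04 0 0 0;1 .08 -.15 .04 0 0 0;1 .08 -.15 .04 0 0 0' && python3 -m crank '1 .08 -.15 .04 0 0 -2.5;1 .08 -.15 .04 0 0 -5;1 .08 -.15 .04 0 0 -5;1 .08 -.15 .04 0 0 -5;1 .08 -.15 .04 0 0 -5' && python3 -m crank '1 .08 -.15 0 0 0 0;1 .08 -.15 0 0 0 0;1 .08 -.15 0 0 0 0;1 .08 -.15 0 0 0 0;1 .08 -.15 0 0 0 0' && python3 -m crank '1 .06 -.16 0 0 0 0;1 .06 -.16 0 0 0 0;1 .06 -.16 0 0 0 0;1 .06 -.16 0 0 0 0;1 .06 -.16 0 0 0 0'
cat > look.py <<'E'
import sys
from station import arm
from h import *
n,out=sys.argv[1:3]
s=arm.observe();m=arm.camera_model(n);p,d=arm.read_camera(n)
np.savez(f"pics/{out}.npz",p=p,d=d,K=m["K"],T=m["world_to_cam"]);cv2.imwrite(f"pics/{out}.png",p)
print(s['time'],s['position'].round(4),s['tcp_rot'].round(4),'opening',round(s['opening'],3),'finger',s['finger_force'])
E
python3 look.py wrist w1
```

```text
time: 0.52
position: [0.2276, 0.4787, 0.2725]
tcp_rot: [0.001, 0.114, 0.993, -0.001]
ft_force: [0.2, -0.4, 0.4]
opening: 0.999
finger_force: 0.0
time: 0.93
position: [0.3067, 0.3288, 0.3127]
tcp_rot: [0.001, 0.158, 0.987, 0.0]
ft_force: [0.6, -0.7, -0.3]
opening: 0.998
finger_force: 0.0
time: 1.35
position: [0.3859, 0.1776, 0.3115]
tcp_rot: [0.001, 0.159, 0.987, -0.001]
ft_force: [-1.1, -0.5, -0.3]
opening: 1.003
finger_force: 0.0
time: 1.77
position: [0.4447, 0.0173, 0.3117]
tcp_rot: [0.001, 0.159, 0.987, -0.001]
ft_force: [0.1, -0.6, 0.2]
opening: 1.0
finger_force: 0.0
1.7667 [0.4447 0.0173 0.3117] [ 1.100e-03  1.590e-01  9.873e-01 -9.000e-04] opening 1.0 finger 0.0
```

View pics/w1.png

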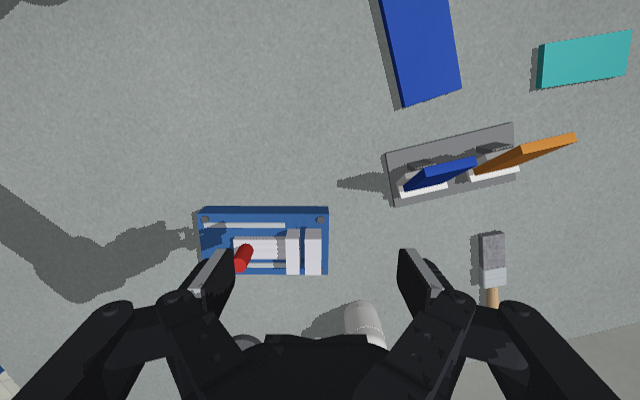

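The wrist view shows the clamp base (top edge from (203,206) to (329,208)) parallel to the finger line. The red post is at (244,257), the sliding jaw at (291,252), the fixed jaw at (313,252), the blue blank at (440,172) and the amber one at (530,152).

```bash
python3 - <<'E'
from h import *
from scipy import ndimage
p,d,K,T=load("w1");W=cloud(p,d,K,T);M=masks(p)
def near(m,x,y,r): return m&(d>0)&(np.hypot(W[...,0]-x,W[...,1]-y)<r)
a=np.radians(72.2)
m=near(M['red'],.537,-.129,.05);q=W[m];print('red',len(q),q.mean(0),np.percentile(q[:,2],[2,98]));q=q[q[:,2]>q[:,2].max()-.006];print('top',len(q),q.mean(0),cv2.minEnclosingCircle(q[:,:2].astype(np.float32)))
# clamp base top + jaws, project into clamp axes
m=near(M['blue'],.545,-.10,.14)&(abs(W[...,2]-.04)<.006)
q=W[m];r=cv2.minAreaRect(q[:,:2].astype(np.float32)*1000);print('base',len(q),np.round(r[0],1),np.round(r[1],1),r[2])
for i in np.radians([71,72.2,73]):
    pass
Y=np.array([np.cos(a),np.sin(a)]);X=np.array([np.sin(a),-np.cos(a)])
m=near(np.ones_like(m),.57,-.03,.12)&(abs(W[...,2]-.08)<.004)
q=W[m][:,:2];L=q@Y;h,e=np.histogram(L,np.arange(L.min(),L.max()+.002,.002));print('jaw y',list(zip(e[:-1].round(3),h)));print('jaw x range',np.percentile(q@X,[1,99]))
b=(W[M['blue']&(d>0)&(np.hypot(W[...,0]-.545,W[...,1]+.1)<.15)&(abs(W[...,2]-.04)<.006)])[:,:2]
print('base y,x range',np.percentile(b@Y,[.5,99.5]),np.percentile(b@X,[.5,99.5]))
for k,y in(('blue',.168),('orange',.278)):
    m=near(M[k],.49,y,.06)&(W[...,2]>.04);q=W[m]
    # main broad face by RANSAC-free: SVD after normals
    n0=np.array([.9,-.05,.42]);s=q@n0;print(k,len(q),q.mean(0).round(4),'z98',np.percentile(q[:,2],98));t=q[q[:,2]>.125];r=cv2.minAreaRect(t[:,:2].astype(np.float32)*1000);print(' top',len(t),np.round(r[0],1),np.round(r[1],1),r[2])
    f=q[q[:,2]<.12];e,w=np.linalg.eigh(np.cov(f.T));print(' face n',w[:,0].round(3),'c',f.mean(0).round(4),np.sqrt(e).round(4))
E
```

```text
red 378 [ 0.52998462 -0.12371045  0.08955525] [0.05964393 0.10554868]
top 151 [ 0.53339876 -0.12563341  0.10415372] ((0.5337262749671936, -0.12767890095710754), 0.011116347275674343)
base 3242 [ 541.7 -104.3] [209.4 109. ] 71.35409545898438
jaw y [(np.float64(0.032), np.int64(1)), (np.float64(0.034), np.int64(2)), (np.float64(0.036), np.int64(2)), (np.float64(0.038), np.int64(3)), (np.float64(0.04), np.int64(3)), (np.float64(0.042), np.int64(3)), (np.float64(0.044), np.int64(4)), (np.float64(0.046), np.int64(5)), (np.float64(0.048), np.int64(7)), (np.float64(0.05), np.int64(6)), (np.float64(0.052), np.int64(8)), (np.float64(0.054), np.int64(0)), (np.float64(0.056), np.int64(0)), (np.float64(0.058), np.int64(0)), (np.float64(0.06), np.int64(0)), (np.float64(0.062), np.int64(0)), (np.float64(0.064), np.int64(0)), (np.float64(0.066), np.int64(0)), (np.float64(0.068), np.int64(0)), (np.float64(0.07), np.int64(0)), (np.float64(0.072), np.int64(0)), (np.float64(0.074), np.int64(0)), (np.float64(0.076), np.int64(0)), (np.float64(0.078), np.int64(0)), (np.float64(0.08), np.int64(0)), (np.flo
[... 1111 characters left out ...]
p.int64(52)), (np.float64(0.148), np.int64(37)), (np.float64(0.15), np.int64(56)), (np.float64(0.152), np.int64(51)), (np.float64(0.154), np.int64(34)), (np.float64(0.156), np.int64(57)), (np.float64(0.158), np.int64(22))]
jaw x range [0.51956874 0.57836271]
base y,x range [-0.0371873   0.17120252] [0.4929409  0.60120203]
blue 1107 [0.4887 0.1636 0.1143] z98 0.1367640400171194
 top 628 [480.2 169.7] [59.8 16.4] 85.46530151367188
 face n [ 0.897 -0.159  0.412] c [0.5035 0.1569 0.0856] [0.0038 0.0186 0.0241]
orange 1325 [0.4971 0.2682 0.1122] z98 0.1367700802595843
 top 686 [488.2 278.9] [60.5 16.3] 86.2574234008789
 face n [ 0.878 -0.218  0.425] c [0.5097 0.2588 0.0862] [0.003  0.0154 0.0243]
```

```bash
python3 -m crank '.7 .089 -.145 -.13 0 0 0;.7 .089 -.145 -.13 0 0 0;.7 .089 -.145 -.13 0 0 0;.7 .089 -.145 -.13 0 0 0;.7 .089 -.145 -.13 0 0 0' && python3 -m crank '.7 0 0 -.04 0 0 0;.7 0 0 -.04 0 0 0;.7 0 0 -.04 0 0 0'; python3 look.py wrist w2; python3 - <<'E'
from h import *
p,d,K,T=load("w2");W=cloud(p,d,K,T);m=masks(p)['red']&(d>0)&(d<.6);q=W[m&(W[...,2]<.12)]
t=q[q[:,2]>.1];print(len(q),len(t),cv2.minEnclosingCircle(t[:,:2].astype(np.float32)) if len(t) else 0)
E
```

```text
time: 2.23
position: [0.5305, -0.116, 0.183]
tcp_rot: [-0.0, 0.153, 0.988, 0.0]
ft_force: [0.8, 1.4, 0.7]
opening: 0.703
finger_force: 0.0
time: 2.48
position: [0.5281, -0.1154, 0.1427]
tcp_rot: [-0.003, 0.154, 0.988, -0.0]
ft_force: [0.1, 0.3, 0.3]
opening: 0.7
finger_force: 0.0
2.4833 [ 0.5281 -0.1154  0.1427] [-3.000e-03  1.536e-01  9.881e-01 -1.000e-04] opening 0.7 finger 0.0
1278 776 ((0.5334529280662537, -0.12865211069583893), 0.011582933366298676)
```

```bash
python3 -m crank '.7 .0055 -.013 0 0 0 0;.7 .0055 -.013 -.02 0 0 0;.7 .0055 -.013 -.02 0 0 0'
```

```text
time: 2.78
position: [0.5354, -0.1285, 0.1254]
tcp_rot: [0.0, 0.153, 0.988, 0.001]
ft_force: [0.5, 0.5, 0.1]
opening: 0.703
finger_force: 0.0
```

```bash
python3 -m crank '.7 -.001 0 -.03 0 0 0;.7 -.001 0 -.059 0 0 0;.7 -.001 0 -.059 0 0 0;.7 -.001 0 -.059 0 0 0' && python3 -m crank '.1 0 0 0 0 0 0;.1 0 0 0 0 0 0;.1 0 0 0 0 0 0;.1 0 0 0 0 0 0;.1 0 0 0 0 0 0'
```

```text
time: 3.12
position: [0.5342, -0.1288, 0.0668]
tcp_rot: [-0.0, 0.153, 0.988, 0.0]
ft_force: [-0.2, -0.2, 0.8]
opening: 0.698
finger_force: 0.0
time: 3.53
position: [0.5355, -0.1299, 0.0679]
tcp_rot: [0.001, 0.154, 0.988, 0.001]
ft_force: [-1.4, 1.1, 8.6]
opening: 0.262
finger_force: 58.3
```

```bash
python3 -m crank '.1 -.003 -.010 0 0 0 0;.1 -.0065 -.020 0 0 0 0;.1 -.010 -.031 0 0 0 0;.1 -.010 -.031 0 0 0 0;.1 -.010 -.031 0 0 0 0' && python3 -m crank '.7 0 0 0 0 0 0;.7 0 0 0 0 0 0;.7 0 0 0 0 0 0;.7 0 0 .04 0 0 0;.7 0 0 .08 0 0 0'&& python3 -m crank '.7 0 0.03 .04 0 0 0;.7 0 0.06 .08 0 0 0;.7 0 0.1 .11 0 0 0;.7 0 0.1 .11 0 0 0'; python3 look.py top t1; python3 - <<'E'
from h import *
p,d,K,T=load("t1");W=cloud(p,d,K,T)
m=masks(p)['red']&(d>0)&(abs(W[...,2]-.1)<.02);q=W[m];print(len(q),q.mean(0))
a=np.radians(72);Y=np.array([np.cos(a),np.sin(a)]);m=(abs(W[...,2]-.08)<.005)&(np.hypot(W[...,0]-.56,W[...,1]+.06)<.09)
h,e=np.histogram(W[m][:,:2]@Y,np.arange(.04,.17,.004));print(list(zip(e.round(3),h)))
E
```

```text
time: 3.95
position: [0.5245, -0.1627, 0.0679]
tcp_rot: [0.001, 0.155, 0.988, -0.0]
ft_force: [-3.7, -2.5, 10.7]
opening: 0.264
finger_force: 59.3
time: 4.37
position: [0.5222, -0.1604, 0.1446]
tcp_rot: [-0.003, 0.154, 0.988, -0.0]
ft_force: [1.4, 0.2, 0.9]
opening: 0.704
finger_force: 0.0
time: 4.7
position: [0.5253, -0.0579, 0.259]
tcp_rot: [0.002, 0.153, 0.988, 0.001]
ft_force: [0.9, 1.7, -1.0]
opening: 0.699
finger_force: 0.0
4.7 [ 0.5253 -0.0579  0.259 ] [0.0019 0.1528 0.9883 0.0012] opening 0.699 finger 0.0
0 [nan nan nan]
[(np.float64(0.04), np.int64(0)), (np.float64(0.044), np.int64(0)), (np.float64(0.048), np.int64(0)), (np.float64(0.052), np.int64(0)), (np.float64(0.056), np.int64(0)), (np.float64(0.06), np.int64(0)), (np.float64(0.064), np.int64(0)), (np.float64(0.068), np.int64(0)), (np.float64(0.072), np.int64(0)), (np.float64(0.076), np.int64(0)), (np.float64(0.08), np.int64(0)), (np.float64(0.084), np.int64(0)), (np.float64(0.088), np.int64(0)), (np.float64(0.092), np.int64(0)), (np.float64(0.096), np.int64(0)), (np.float64(0.1), np.int64(0)), (np.float64(0.104), np.int64(0)), (np.float64(0.108), np.int64(0)), (np.float64(0.112), np.int64(0)), (np.float64(0.116), np.int64(0)), (np.float64(0.12), np.int64(0)), (np.float64(0.124), np.int64(0)), (np.float64(0.128), np.int64(0)), (np.float64(0.132), np.int64(9)), (np.float64(0.136), np.int64(14)), (np.float64(0.14), np.int64(14)), (np.float64(0.144), np.int64(11)), (np.float64(0.148), np.int64(9)), (np.float64(0.152), np.int64(11)), (np.float64(0.156), np.int64(23)), (np.float64(0.16), np.int64(0)), (np.float64(0.164), np.int64(0))]<stdin>:3: RuntimeWarning: Mean of empty slice.
  ret = um.true_divide(
```

```bash
python3 - <<'E'
from h import *
p,d,K,T=load("w1");W=cloud(p,d,K,T);M=masks(p)
y=np.radians(-4);rx=np.array([np.cos(y),np.sin(y),0]);ry=np.array([-np.sin(y),np.cos(y),0]);ez=np.array([0,0,1.]);t=np.radians(25)
zb=-np.sin(t)*rx+np.cos(t)*ez;xb=np.cos(t)*rx+np.sin(t)*ez
for k,c in(('blue',.168),('orange',.278)):
    m=M[k]&(d>0)&(np.hypot(W[...,0]-.49,W[...,1]-c)<.07)&(W[...,2]>.06);q=W[m]
    A=np.c_[q@xb,q@ry,q@zb];top=np.percentile(A[:,2],98);f=A[A[:,2]>top-.004]
    lo,hi=np.percentile(f,[1,99],0);print(k,'top',top,'x',lo[0],hi[0],'y',lo[1],hi[1])
    q2=q[A[:,2]>top-.004];r=cv2.minAreaRect((q2@np.c_[xb,ry]).astype(np.float32)*1000);print(r)
    cx,cy=(lo[0]+hi[0])/2,(lo[1]+hi[1])/2
    C=cx*xb+cy*ry+top*zb;print(' topc',C,'foot',C-.12*zb,'TCP',C-.048*zb,'pre',C+.05*zb)
R=np.c_[np.cross(xb,-zb),xb,-zb]
from scipy.spatial.transform import Rotation as Ro
print(zb,xb,Ro.from_matrix(R).as_quat(scalar_first=True))
E
```

```text
blue top -0.07342747321020246 x 0.4718879990217678 0.483714512330343 y 0.17329868249333888 0.23187576608057803
((477.75079345703125, 202.8266143798828), (59.75284957885742, 12.20415210723877), 89.61869812011719)
 topc [0.47706812 0.16972207 0.13537965] foot [0.52765877 0.16618443 0.02662271] TCP [0.49730438 0.16830701 0.09187687] pre [0.45598868 0.17119609 0.18069503]
orange top -0.07363734445500977 x 0.4726772510920555 0.4841810528736506 y 0.28283755826611623 0.3416038824227468
((478.3711853027344, 312.2381591796875), (60.544708251953125, 11.891576766967773), 89.68180847167969)
 topc [0.48537192 0.27904262 0.1354548 ] foot [0.53596258 0.27550498 0.02669786] TCP [0.50560819 0.27762756 0.09195202] pre [0.46429248 0.28051664 0.18077019]
[-0.42158878  0.02948036  0.90630779] [ 0.90410007 -0.06322084  0.42261826] [0.15829391 0.7140177  0.66583228 0.14761146]
```

```bash
python3 -m crank '1 -.04 .04 .06 0 0 -7;1 -.07 .08 .07 0 0 -14;1 -.1 .12 .07 0 0 -21;1 -.1 .16 .07 0 0 -28;1 -.1 .16 .07 0 0 -35' && python3 -m crank '1 0 .02 0 0 0 -7;1 0 .04 0 0 0 -14;1 0 .06 0 0 0 -21;1 0 .06 0 0 0 -28;1 0 .06 0 0 0 -35'
```

```text
time: 5.17
position: [0.4425, 0.0603, 0.3182]
tcp_rot: [-0.0, 0.39, 0.921, 0.001]
ft_force: [0.6, 0.5, -0.8]
opening: 1.004
finger_force: 0.0
time: 5.58
position: [0.4431, 0.1208, 0.3173]
tcp_rot: [-0.0, 0.648, 0.762, -0.0]
ft_force: [-0.6, 1.3, 0.1]
opening: 0.999
finger_force: 0.0
```

```bash
python3 -m crank '1 0 .03 -.03 0 0 -7;1 0 .05 -.06 0 0 -13.2;1 0 .05 -.06 0 0 -13.2;1 0 .05 -.06 0 0 -13.2' && python3 -m crank '1 0 0 0 -.5 -7 0;1 0 0 -.01 -.9 -14 0;1 0 0 -.02 -1.4 -21 0;1 0 0 -.03 -1.7 -24.9 0;1 0 0 -.03 -1.7 -24.9 0'; python3 look.py wrist w3; python3 - <<'E'
from h import *
from station import arm
p,d,K,T=load("w3");W=cloud(p,d,K,T);M=masks(p)
y=np.radians(-4);rx=np.array([np.cos(y),np.sin(y),0]);ry=np.array([-np.sin(y),np.cos(y),0]);ez=np.array([0,0,1.]);t=np.radians(25)
zb=-np.sin(t)*rx+np.cos(t)*ez;xb=np.cos(t)*rx+np.sin(t)*ez
m=M['blue']&(d>0)&(np.hypot(W[...,0]-.49,W[...,1]-.168)<.07)&(W[...,2]>.06)&(W[...,2]<.15);q=W[m];print(len(q))
if len(q):
    A=np.c_[q@xb,q@ry,q@zb];top=np.percentile(A[:,2],98);f=A[A[:,2]>top-.004];lo,hi=np.percentile(f,[1,99],0);print('top',top,lo,hi)
    r=cv2.minAreaRect((f[:,:2]).astype(np.float32)*1000);print(r)
    C=(lo[0]+hi[0])/2*xb+(lo[1]+hi[1])/2*ry+top*zb;print('topc',C,'TCPgoal',C-.048*zb)
s=arm.observe();from scipy.spatial.transform import Rotation as Ro
R=Ro.from_quat(s['tcp_rot'],scalar_first=True).as_matrix()
G=np.c_[np.cross(xb,-zb),xb,-zb];print('turn to goal',np.degrees(Ro.from_matrix(G@R.T).as_rotvec()))
E
```

```text
time: 5.92
position: [0.4423, 0.1698, 0.256]
tcp_rot: [-0.0, 0.729, 0.685, -0.002]
ft_force: [1.0, -0.5, 0.9]
opening: 1.001
finger_force: 0.0
time: 6.33
position: [0.4409, 0.1683, 0.2263]
tcp_rot: [0.158, 0.712, 0.668, 0.148]
ft_force: [-0.7, -1.1, 0.0]
opening: 0.998
finger_force: 0.0
6.3333 [0.4409 0.1683 0.2263] [0.1583 0.7116 0.6685 0.1476] opening 0.998 finger 0.0
937
top -0.07333845875867107 [ 0.47138698  0.17479331 -0.07624681] [ 0.48295921  0.23267588 -0.07308421]
((477.283203125, 203.6822509765625), (58.33794021606445, 11.840850830078125), 89.61158752441406)
topc [0.4765427  0.17090898 0.13519485] TCPgoal [0.49677897 0.16949393 0.09169207]
turn to goal [ 0.08151469 -0.04822643 -0.37342242]
```

View pics/w3.png

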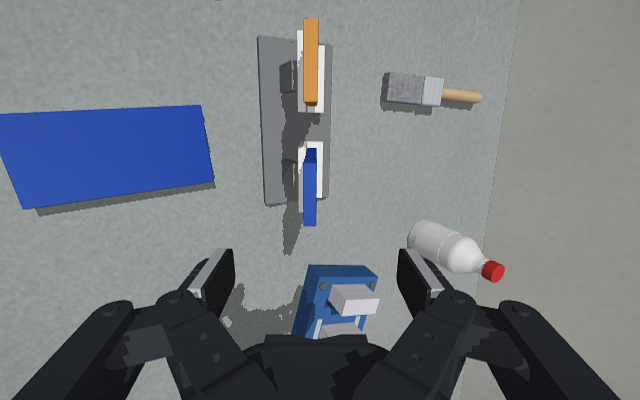

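The view shows the blue blank edge-on at (310,185) and the amber one at (312,60), both parallel to the pads, so the alignment is good.

```bash
python3 -m crank '.65 .022 .003 -.062 0 0 0;.65 .022 .003 -.062 0 0 0;.65 .022 .003 -.062 0 0 0;.65 .022 .003 -.062 0 0 0'
```

```text
time: 6.72
position: [0.4664, 0.1713, 0.1659]
tcp_rot: [0.159, 0.713, 0.667, 0.147]
ft_force: [0.9, -0.1, 0.5]
opening: 0.646
finger_force: 0.0
```

```bash
python3 -m crank '.65 .007 -.001 -.028 0 0 0;.65 .018 -.002 -.05 0 0 0;.65 .0305 -.002 -.074 0 0 0;.65 .0305 -.002 -.074 0 0 0;.65 .0305 -.002 -.074 0 0 0'
```

```text
time: 7.13
position: [0.497, 0.1699, 0.0926]
tcp_rot: [0.158, 0.713, 0.667, 0.148]
ft_force: [-0.6, 0.4, 0.9]
opening: 0.651
finger_force: 0.0
```

Exactly on goal. Close, then lift a little along the blank's axis.

```bash
python3 -m crank '0 0 0 0 0 0 0;0 0 0 0 0 0 0;0 0 0 0 0 0 0;0 0 0 0 0 0 0;0 0 0 0 0 0 0' && python3 -m crank '0 0 0 0 0 0 0;0 0 0 0 0 0 0;0 -.002 0 .006 0 0 0;0 -.008 0 .018 0 0 0;0 -.017 .001 .036 0 0 0'
```

```text
time: 7.55
position: [0.4969, 0.1716, 0.0936]
tcp_rot: [0.158, 0.712, 0.667, 0.15]
ft_force: [-3.8, -0.3, 10.3]
opening: 0.133
finger_force: 59.2
time: 7.97
position: [0.48, 0.1714, 0.1287]
tcp_rot: [0.158, 0.713, 0.667, 0.148]
ft_force: [6.3, 0.6, -3.5]
opening: 0.132
finger_force: 58.6
```

```bash
python3 -m crank '0 -.013 .001 .03 0 0 0;0 -.025 .001 .06 0 0 0;0 -.025 0 .095 0 0 0;0 -.025 0 .12 0 0 0;0 -.025 0 .12 0 0 0' && python3 -m crank '0 0 -.01 0 .5 7 0;0 0.01 -.02 0 .9 14 0;0 0.02 -.04 0 1.4 21 0;0 0.02 -.05 0 1.7 24.9 0;0 0.02 -.05 0 1.7 24.9 0' && python3 -m crank '0 0 -.02 0 0 0 7;0 0 -.04 0 0 0 14;0 .01 -.06 0 0 0 21;0 .02 -.07 0 0 0 28;0 .02 -.07 0 0 0 35'&& python3 -m crank '0 .03 -.02 0 0 0 7;0 .05 -.04 0 0 0 14;0 .07 -.06 0 0 0 21;0 .07 -.07 0 0 0 28;0 .07 -.07 0 0 0 35'; python3 look.py wrist w4
```

```text
time: 8.38
position: [0.4555, 0.1732, 0.2535]
tcp_rot: [0.158, 0.712, 0.667, 0.153]
ft_force: [-0.3, 0.1, -2.3]
opening: 0.132
finger_force: 59.7
time: 8.8
position: [0.4763, 0.1181, 0.2478]
tcp_rot: [-0.001, 0.732, 0.682, -0.001]
ft_force: [1.3, -0.3, -2.7]
opening: 0.129
finger_force: 59.8
time: 9.22
position: [0.4944, 0.0485, 0.2469]
tcp_rot: [-0.0, 0.49, 0.872, -0.001]
ft_force: [0.8, -0.7, -2.6]
opening: 0.131
finger_force: 59.9
time: 9.63
position: [0.5635, -0.0219, 0.2461]
tcp_rot: [-0.001, 0.205, 0.979, -0.001]
ft_force: [-0.4, -0.8, -2.3]
opening: 0.131
finger_force: 60.0
9.6333 [ 0.5635 -0.0219  0.2461] [-0.0014  0.2049  0.9788 -0.0013] opening 0.131 finger 60.04125237464905
```

View pics/w4.png

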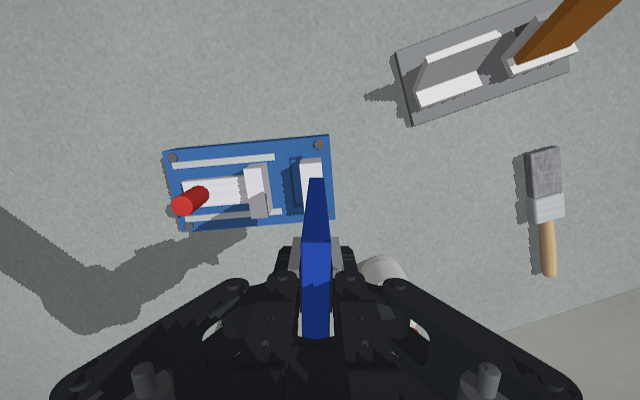

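The view shows the jaw drawn well open: jaw at (257,190), bare groove around (295,187). The blank is held between the pads with its foot near (317,180).

```bash
python3 - <<'E'
from h import *
from scipy.spatial.transform import Rotation as Ro
p,d,K,T=load("w4");W=cloud(p,d,K,T);M=masks(p)
b=W[M['blue']&(d>0)&(np.hypot(W[...,0]-.545,W[...,1]+.1)<.16)&(abs(W[...,2]-.04)<.005)][:,:2]
r=cv2.minAreaRect(b.astype(np.float32)*1000);print('base',len(b),r)
for ang in(71.5,72,72.5):
    a=np.radians(ang);Y=np.array([np.cos(a),np.sin(a)]);X=np.array([np.sin(a),-np.cos(a)])
    print(ang,'base y,x',np.percentile(b@Y,[.3,99.7]),np.percentile(b@X,[.3,99.7]))
    j=W[(d>0)&(abs(W[...,2]-.08)<.003)&(np.hypot(W[...,0]-.56,W[...,1]+.06)<.1)][:,:2];L=np.sort(j@Y);g=np.argmax(np.diff(L));print('  jaw edges',L[g],L[g+1],'gap',L[g+1]-L[g],'x',np.percentile((j@X)[j@Y<L[g]+.0001],[1,99]),np.percentile((j@X)[j@Y>L[g]+.001],[1,99]))
R=Ro.from_quat([-.0014,.2049,.9788,-.0013],scalar_first=True).as_matrix();tcp=np.array([.5635,-.0219,.2461])
m=M['blue']&(d>0)&(W[...,2]>.12);q=(W[m]-tcp)@R;print('blank tool',len(q),np.percentile(q,[1,50,99],0))
for lo in np.arange(-.05,.08,.02):
    s=q[(q[:,2]>lo)&(q[:,2]<lo+.02)]
    if len(s)>20:print(round(lo,2),len(s),np.percentile(s,[2,50,98],0).round(4)[:,:2].tolist())
E
```

```text
base 6389 ((542.3276977539062, -104.39501953125), (209.86065673828125, 109.42432403564453), 71.62035369873047)
71.5 base y,x [-0.03087416  0.17763012] [0.49291672 0.60165536]
  jaw edges 0.024285824964402136 0.07684311891617629 gap 0.05255729395177415 x [0.54096804 0.55421253] [0.51794786 0.57664306]
72 base y,x [-0.03553283  0.17289557] [0.49311545 0.60218515]
  jaw edges 0.019497784280648186 0.07196888452372661 gap 0.052471100243078425 x [0.54113609 0.55438456] [0.51909047 0.5774172 ]
72.5 base y,x [-0.04039085  0.1682817 ] [0.49313634 0.60309714]
  jaw edges 0.014708258765132397 0.06698917446284537 gap 0.052280915697712975 x [0.54126292 0.55451436] [0.52000353 0.57809925]
blank tool 4229 [[-0.01619395 -0.0059213  -0.04569933]
 [ 0.01868049  0.00010803 -0.04407546]
 [ 0.02843857  0.00578392  0.06391216]]
-0.05 3175 [[-0.0157, -0.0058], [0.0108, -0.0003], [0.0283, 0.0056]]
-0.03 389 [[0.0274, -0.0056], [0.028, 0.0001], [0.0284, 0.0056]]
-0.01 246 [[0.0274, -0.0054], [0.0278, 0.0002], [0.0282, 0.0058]]
0.01 180 [[0.0271, -0.0052], [0.0277, 0.0002], [0.0281, 0.006]]
0.03 128 [[0.0271, -0.0051], [0.0275, 0.0003], [0.0278, 0.006]]
0.05 94 [[0.027, -0.005], [0.0274, 0.0003], [0.0277, 0.0062]]
```

```bash
python3 -m crank '0 -.005 -.024 -.02 0 0 5.3;0 -.005 -.024 -.05 0 0 5.3;0 -.005 -.024 -.05 0 0 5.3;0 -.005 -.024 -.05 0 0 5.3;0 -.005 -.024 -.05 0 0 5.3'; python3 look.py wrist w5;  python3 - <<'E'
from h import *
from station import arm
from scipy.spatial.transform import Rotation as Ro
p,d,K,T=load("w5");W=cloud(p,d,K,T);M=masks(p)
s=arm.observe();R=Ro.from_quat(s['tcp_rot'],scalar_first=True).as_matrix();tcp=s['position']
b=W[M['blue']&(d>0)&(np.hypot(W[...,0]-.545,W[...,1]+.1)<.16)&(abs(W[...,2]-.04)<.005)][:,:2]
print('tooly ang',np.degrees(np.arctan2(R[1,1],R[0,1])),'base',len(b),cv2.minAreaRect(b.astype(np.float32)*1000))
a=np.radians(71.7);Y=np.array([np.cos(a),np.sin(a)]);X=np.array([np.sin(a),-np.cos(a)])
C=np.array([.5418,-.1041])
A=np.dstack([(W[...,:2]-C)@X,(W[...,:2]-C)@Y])
for nm,z,lo,hi in(('fixedtop',.08,.05,.11),('slidetop',.08,-.03,.055),('floor',.025,.045,.075)):
    m=(d>0)&(abs(W[...,2]-z)<.003)&(abs(A[...,0])<.04)&(A[...,1]>lo)&(A[...,1]<hi)
    q=A[m];print(nm,len(q),np.percentile(q,[1,99],0).round(4).tolist() if len(q) else '')
m=(d>0)&(W[...,2]>.05)&(W[...,2]<.076)&(abs(A[...,0])<.035)&(A[...,1]>.05)&(A[...,1]<.08);q=A[m];print('face',len(q),np.percentile(q,[5,50,95],0) if len(q) else '')
m=M['blue']&(d>0)&(W[...,2]>.09);q=(W[m]-tcp)@R
for lo in(-.05,-.02,.01,.04,.06):
    s_=q[(q[:,2]>lo)&(q[:,2]<lo+.02)]
    if len(s_)>20:print(lo,len(s_),np.percentile(s_,[2,50,98],0).round(4).tolist())
print('zmax',np.percentile(q[:,2],[1,99,99.8]))
print('TCP in clamp',(tcp[:2]-C)@X,(tcp[:2]-C)@Y)
E
```

```text
time: 10.1
position: [0.5593, -0.0413, 0.1983]
tcp_rot: [-0.0, 0.16, 0.987, 0.0]
ft_force: [0.4, -0.1, -1.2]
opening: 0.133
finger_force: 59.7
10.1 [ 0.5593 -0.0413  0.1983] [-2.000e-04  1.602e-01  9.871e-01  3.000e-04] opening 0.133 finger 59.720136523246765
tooly ang 71.58144617914463 base 8302 ((542.5584106445312, -104.3549575805664), (210.2583770751953, 109.76483917236328), 71.51113891601562)
fixedtop 1077 [[-0.0286, 0.0687], [0.0305, 0.0925]]
slidetop 1196 [[-0.0285, 0.0043], [0.031, 0.0239]]
floor 304 [[-0.0284, 0.0527], [0.0232, 0.0671]]
face 64 [[-0.02884558  0.06775289]
 [-0.02871741  0.07331888]
 [-0.02844418  0.07903912]]
-0.05 3168 [[-0.0152, -0.0058, -0.045], [0.011, -0.0002, -0.0438], [0.0288, 0.0056, -0.0323]]
-0.02 307 [[0.0278, -0.0056, -0.0195], [0.0284, -0.0003, -0.0111], [0.0289, 0.0055, -0.0005]]
0.01 170 [[0.0278, -0.0053, 0.0106], [0.0282, 0.0002, 0.0194], [0.0286, 0.0057, 0.0294]]
0.04 115 [[0.0276, -0.0053, 0.0403], [0.028, 0.0003, 0.0494], [0.0284, 0.0059, 0.0591]]
0.06 60 [[0.0275, -0.0051, 0.0616], [0.028, 0.0003, 0.0673], [0.0282, 0.0057, 0.0738]]
zmax [-0.04504464  0.06445457  0.07229923]
TCP in clamp -0.0025771333214514476 0.06523117283688173
```

View pics/w5.png

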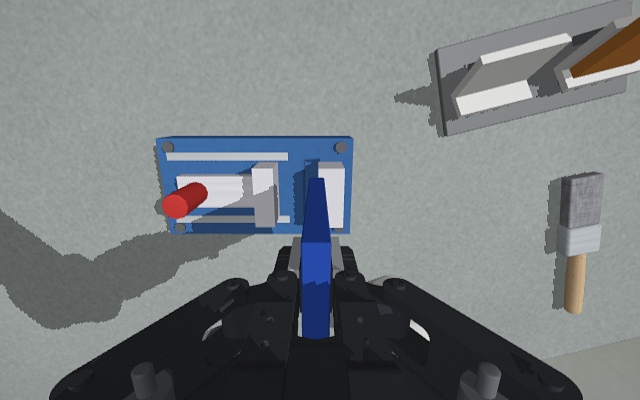

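The view shows the blank hovering just right of the groove, its foot at (317,180), with the fixed jaw at (330,195). It needs about 5 mm towards the sliding jaw.

```bash
python3 -m crank '0 0 -.0052 0 0 0 0;0 0 -.0052 -.02 0 0 0;0 0 -.0052 -.04 0 0 0;0 0 -.0052 -.04 0 0 0;0 0 -.0052 -.04 0 0 0'; python3 - <<'E'
from station import arm
import numpy as np
p=arm.observe()['position'];a=np.radians(71.7);D=p[:2]-[.5418,-.1041]
print(p,'blank in groove frame mm x,y',1000*(D@[np.sin(a),-np.cos(a)]+.0018-.0009),1000*(D@[np.cos(a),np.sin(a)]+.0002-.0603))
E
```

```text
time: 10.57
position: [0.5589, -0.0476, 0.1579]
tcp_rot: [-0.001, 0.16, 0.987, -0.0]
ft_force: [0.2, -0.5, -1.4]
opening: 0.134
finger_force: 59.8
[ 0.55885546 -0.04761579  0.15791021] blank in groove frame mm x,y -0.6427315743939997 -1.1171698285630873
```

```bash
python3 -m crank '0 .001 .001 0 0 0 0;0 .001 .001 -.02 0 0 0;0 .001 .001 -.038 0 0 0;0 .001 .001 -.038 0 0 0;0 .001 .001 -.038 0 0 0'; python3 look.py wrist w6; python3 - <<'E'
from h import *
from station import arm
p=arm.observe()['position'];a=np.radians(71.7);X=[np.sin(a),-np.cos(a)];Y=[np.cos(a),np.sin(a)];D=p[:2]-[.5418,-.1041]
print('mm x,y',1000*(D@X+.0018-.0009),1000*(D@Y+.0002-.0603))
P,d,K,T=load("w6");W=cloud(P,d,K,T)
A=np.dstack([(W[...,:2]-[.5418,-.1041])@X,(W[...,:2]-[.5418,-.1041])@Y])
for nm,z,lo,hi in(('fixedtop',.08,.0677,.11),('floor',.025,.045,.075)):
    m=(d>0)&(abs(W[...,2]-z)<.003)&(abs(A[...,0])<.04)&(A[...,1]>lo)&(A[...,1]<hi)
    q=A[m];print(nm,len(q),np.percentile(q,[1,99],0).round(4).tolist() if len(q) else '')
m=masks(P)['blue']&(d>0)&(W[...,2]>.045)&(A[...,1]>.045)&(A[...,1]<.08)&(A[...,0]<-.02)
q=np.c_[A[m],W[m][:,2]]
for lo in np.arange(.045,.16,.02):
    s=q[(q[:,2]>lo)&(q[:,2]<lo+.02)]
    if len(s)>20: print(lo.round(3),len(s),np.percentile(s,[2,50,98],0)[:,:2].round(4).tolist())
E
```

```text
time: 10.98
position: [0.5603, -0.0466, 0.1203]
tcp_rot: [-0.0, 0.16, 0.987, 0.0]
ft_force: [0.5, -0.2, -1.8]
opening: 0.132
finger_force: 60.8
10.9833 [ 0.5603 -0.0466  0.1203] [-3.000e-04  1.603e-01  9.871e-01  1.000e-04] opening 0.132 finger 60.755099058151245
mm x,y 1.0595489947180985 0.40241896937606714
fixedtop 2051 [[-0.0288, 0.0684], [0.0266, 0.0925]]
floor 106 [[-0.0279, 0.053], [-0.0136, 0.0671]]
0.045 91 [[-0.0286, 0.0555], [-0.0283, 0.0609], [-0.0276, 0.0665]]
0.065 120 [[-0.0287, 0.0553], [-0.0283, 0.0609], [-0.0278, 0.0664]]
0.085 166 [[-0.0287, 0.0551], [-0.0283, 0.0608], [-0.0278, 0.0663]]
0.105 229 [[-0.0288, 0.055], [-0.0284, 0.0608], [-0.0279, 0.0661]]
0.125 341 [[-0.0289, 0.0549], [-0.0284, 0.0603], [-0.0278, 0.066]]
0.145 784 [[-0.0289, 0.0548], [-0.0283, 0.0603], [-0.0205, 0.0661]]
```

```bash
python3 -m crank '0 0 0 -.004 0 0 0;0 0 0 -.008 0 0 0;0 0 0 -.012 0 0 0;0 0 0 -.016 0 0 0;0 0 0 -.016 0 0 0'
```

```text
time: 11.45
position: [0.5594, -0.0466, 0.1029]
tcp_rot: [-0.001, 0.16, 0.987, -0.0]
ft_force: [0.2, 0.5, -2.8]
opening: 0.134
finger_force: 60.9
```

```bash
python3 -m crank '0 0 0 -.001 0 0 0;0 0 0 -.002 0 0 0;0 0 0 -.002 0 0 0;0 0 0 -.003 0 0 0;0 0 0 -.003 0 0 0'
```

```text
time: 11.87
position: [0.56, -0.0467, 0.1006]
tcp_rot: [-0.0, 0.16, 0.987, 0.0]
ft_force: [0.1, 0.6, -3.1]
opening: 0.133
finger_force: 60.9
```

```bash
python3 -m crank '0 0 0 -.001 0 0 0;0 0 0 -.0015 0 0 0;0 0 0 -.002 0 0 0;0 0 0 -.002 0 0 0' && python3 -m crank '0 0 0 -.001 0 0 0;0 0 0 -.0015 0 0 0;0 0 0 -.0015 0 0 0'
```

```text
time: 12.2
position: [0.5602, -0.0467, 0.0995]
tcp_rot: [-0.0, 0.16, 0.987, 0.0]
ft_force: [-1.8, -0.0, 6.0]
opening: 0.129
finger_force: 62.4
time: 12.45
position: [0.5604, -0.0467, 0.0995]
tcp_rot: [-0.0, 0.16, 0.987, 0.001]
ft_force: [-6.0, 0.8, 16.3]
opening: 0.133
finger_force: 64.2
```

```bash
python3 -m crank '0 0 0 .002 0 0 0;0 0 0 .002 0 0 0;.2 0 0 .002 0 0 0;.3 0 0 .002 0 0 0;.4 0 0 .002 0 0 0' && python3 -m crank '.5 0 0 0 0 0 0;.5 0 0 0 0 0 0;.5 0 0 .03 0 0 0;.5 0 0 .06 0 0 0;.5 0 0 .1 0 0 0'; python3 look.py wrist w7
```

```text
time: 12.87
position: [0.5601, -0.0467, 0.099]
tcp_rot: [-0.0, 0.16, 0.987, 0.0]
ft_force: [1.0, 1.3, 0.3]
opening: 0.399
finger_force: 0.0
time: 13.28
position: [0.5584, -0.0466, 0.1982]
tcp_rot: [-0.003, 0.16, 0.987, -0.001]
ft_force: [0.1, 0.5, 0.1]
opening: 0.497
finger_force: 0.0
13.2833 [ 0.5584 -0.0466  0.1982] [-2.800e-03  1.604e-01  9.871e-01 -6.000e-04] opening 0.497 finger 0.0
```

View pics/w7.png

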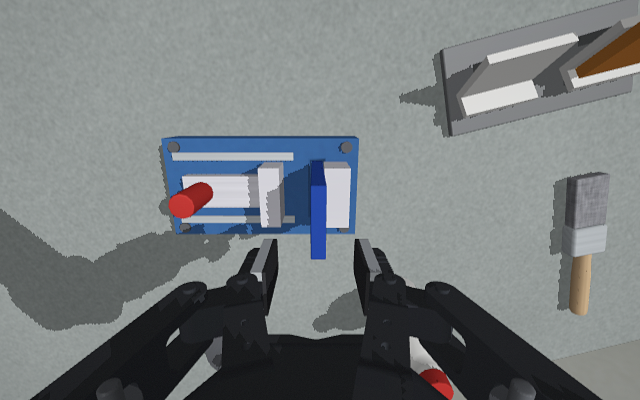

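The view shows the blue blank standing upright in the groove at (318,210) beside the fixed jaw (338,195), fingers clear. The post top is at (181,207).

```bash
python3 - <<'E'
from h import *
p,d,K,T=load("w7");W=cloud(p,d,K,T);m=masks(p)['red']&(d>0)&(abs(W[...,2]-.103)<.006)&(W[...,0]<.65);q=W[m];print(len(q),cv2.minEnclosingCircle(q[:,:2].astype(np.float32)))
E
python3 -m crank '.7 -.035 -.115 .01 0 0 0;.7 -.035 -.115 .01 0 0 0;.7 -.035 -.115 .01 0 0 0;.7 -.035 -.115 .01 0 0 0' && python3 -m crank '.7 0 0 -.04 0 0 0;.7 0 0 -.07 0 0 0;.7 0 0 -.07 0 0 0'
```

```text
567 ((0.5232815742492676, -0.16157883405685425), 0.011844782158732414)
time: 13.67
position: [0.5224, -0.1707, 0.2104]
tcp_rot: [0.001, 0.166, 0.986, -0.002]
ft_force: [0.1, -0.7, -0.9]
opening: 0.703
finger_force: 0.0
time: 13.92
position: [0.5212, -0.1606, 0.1341]
tcp_rot: [-0.005, 0.161, 0.987, 0.0]
ft_force: [-1.4, 0.8, -0.1]
opening: 0.706
finger_force: 0.0
```

```bash
python3 -m crank '.7 .002 -.001 -.03 0 0 0;.7 .002 -.001 -.066 0 0 0;.7 .002 -.001 -.066 0 0 0;.7 .002 -.001 -.066 0 0 0' && python3 -m crank '.1 0 0 0 0 0 0;.1 0 0 0 0 0 0;.1 0 0 0 0 0 0;.1 0 0 0 0 0 0;.1 0 0 0 0 0 0'
```

```text
time: 14.25
position: [0.5263, -0.1624, 0.073]
tcp_rot: [-0.002, 0.16, 0.987, 0.0]
ft_force: [-0.0, -0.4, 0.5]
opening: 0.699
finger_force: 0.0
time: 14.67
position: [0.5285, -0.1631, 0.0757]
tcp_rot: [0.002, 0.16, 0.987, 0.0]
ft_force: [-0.5, 0.7, 6.8]
opening: 0.26
finger_force: 58.4
```

```bash
python3 -m crank '.1 .0025 .0075 0 0 0 0;.1 .005 .015 0 0 0 0;.1 .0075 .022 0 0 0 0;.1 .0085 .0255 0 0 0 0;.1 .0085 .0255 0 0 0 0' && python3 -m crank '.1 .0006 .0018 0 0 0 0;.1 .0012 .0036 0 0 0 0;.1 .0012 .0036 0 0 0 0'
```

```text
time: 15.08
position: [0.5372, -0.1373, 0.0757]
tcp_rot: [0.002, 0.16, 0.987, 0.0]
ft_force: [-0.7, 0.7, 6.5]
opening: 0.26
finger_force: 58.7
time: 15.33
position: [0.538, -0.1347, 0.0757]
tcp_rot: [0.002, 0.161, 0.987, -0.0]
ft_force: [-1.4, -2.3, 6.7]
opening: 0.269
finger_force: 58.7
```

```bash
python3 -m crank '.1 .0003 .001 0 0 0 0;.1 .0006 .002 0 0 0 0;.1 .0006 .002 0 0 0 0' && python3 -m crank '.1 .0003 .001 0 0 0 0;.1 .0006 .002 0 0 0 0;.1 .0006 .002 0 0 0 0'
```

```text
time: 15.58
position: [0.5382, -0.1339, 0.0757]
tcp_rot: [0.002, 0.161, 0.987, -0.001]
ft_force: [-1.2, -4.4, 7.5]
opening: 0.266
finger_force: 58.9
time: 15.83
position: [0.5383, -0.1339, 0.0757]
tcp_rot: [0.001, 0.162, 0.987, -0.002]
ft_force: [-3.0, -8.1, 6.8]
opening: 0.26
finger_force: 59.0
```

```bash
python3 -m crank '.1 .0006 .002 0 0 0 0;.1 .0012 .0038 0 0 0 0;.1 .0012 .0038 0 0 0 0;.1 .0012 .0038 0 0 0 0' && python3 -m crank '.1 -.001 -.003 0 0 0 0;.1 -.001 -.003 0 0 0 0;.4 -.001 -.003 0 0 0 0;.6 -.001 -.003 0 0 0 0;.7 -.001 -.003 0 0 0 0'
```

```text
time: 16.17
position: [0.5383, -0.1339, 0.0757]
tcp_rot: [0.001, 0.163, 0.987, -0.004]
ft_force: [-6.6, -16.5, 7.9]
opening: 0.261
finger_force: 59.3
time: 16.58
position: [0.5387, -0.1282, 0.074]
tcp_rot: [0.0, 0.16, 0.987, 0.0]
ft_force: [-0.3, 0.1, 0.3]
opening: 0.665
finger_force: 0.0
```

```bash
python3 -m crank '.7 -.001 -.005 0 0 0 0;.7 -.001 -.005 .03 0 0 0;.7 -.001 -.005 .06 0 0 0;.7 -.001 -.005 .1 0 0 0;.7 -.001 -.005 .12 0 0 0' && python3 -m crank '.7 -.01 .03 .03 0 0 0;.7 -.01 .06 .04 0 0 0;.7 -.01 .06 .04 0 0 0;.7 -.01 .06 .04 0 0 0'; python3 look.py wrist w8; python3 - <<'E'
from h import *
a=np.radians(71.7);X=[np.sin(a),-np.cos(a)];Y=[np.cos(a),np.sin(a)]
P,d,K,T=load("w8");W=cloud(P,d,K,T)
A=np.dstack([(W[...,:2]-[.5418,-.1041])@X,(W[...,:2]-[.5418,-.1041])@Y])
def rg(nm,m):
    q=np.c_[A[m],W[m][:,2]];print(nm,len(q),np.percentile(q,[2,50,98],0).round(4).tolist() if len(q) else '')
b=(d>0)&(abs(A[...,0])<.045);B=masks(P)['blue']
for z in(.09,.1,.11,.12,.13,.14): rg(z,b&B&(abs(W[...,2]-z)<.005)&(A[...,1]>.03)&(A[...,1]<.09))
rg('top',b&B&(W[...,2]>.141)&(W[...,2]<.16))
rg('fixed',b&~B&(abs(W[...,2]-.08)<.003)&(A[...,1]>.06)&(A[...,1]<.11));rg('slide',b&~B&(abs(W[...,2]-.08)<.003)&(A[...,1]>.02)&(A[...,1]<.06))
E
```

```text
time: 17.0
position: [0.5386, -0.1343, 0.1971]
tcp_rot: [0.002, 0.16, 0.987, 0.0]
ft_force: [1.4, 0.1, -0.1]
opening: 0.701
finger_force: 0.0
time: 17.33
position: [0.5276, -0.0716, 0.2342]
tcp_rot: [0.001, 0.158, 0.987, 0.001]
ft_force: [0.1, -0.5, 0.5]
opening: 0.702
finger_force: 0.0
17.3333 [ 0.5276 -0.0716  0.2342] [6.000e-04 1.581e-01 9.874e-01 7.000e-04] opening 0.702 finger 0.0
0.09 72 [[-0.0283, 0.0555, 0.0852], [-0.0177, 0.0557, 0.09], [0.0295, 0.0661, 0.0945]]
0.1 77 [[-0.0282, 0.0555, 0.0951], [-0.013, 0.0557, 0.099], [0.0262, 0.0659, 0.1044]]
0.11 87 [[-0.0284, 0.0555, 0.1054], [-0.0179, 0.0557, 0.1102], [0.0269, 0.066, 0.1148]]
0.12 94 [[-0.0283, 0.0555, 0.1152], [-0.0128, 0.0557, 0.1197], [0.0268, 0.0661, 0.1246]]
0.13 111 [[-0.0285, 0.0555, 0.125], [-0.0163, 0.0557, 0.13], [0.025, 0.0663, 0.1348]]
0.14 780 [[-0.0282, 0.0556, 0.1369], [-0.0012, 0.0607, 0.1441], [0.0295, 0.067, 0.1449]]
top 817 [[-0.028, 0.0557, 0.1421], [-0.0006, 0.0612, 0.1443], [0.0294, 0.067, 0.1456]]
fixed 721 [[-0.0286, 0.0711, 0.078], [-0.0058, 0.0847, 0.0794], [0.0294, 0.0922, 0.0808]]
slide 889 [[-0.0277, 0.0362, 0.0772], [-0.0007, 0.0458, 0.0784], [0.0301, 0.0552, 0.0799]]
```

View pics/w8.png

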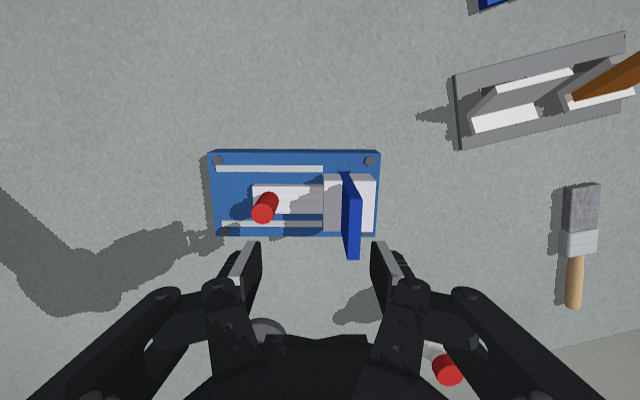

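The view shows the blank vertical at (352,215), with the sliding jaw (333,205) flush against it and the fixed jaw behind. Its face stays at one position over its whole height, and its top is at 0.1445 m. The gripper is clear of everything.

```bash
python3 -c "
from station import arm
print(arm.hand_in())"
```

```text
the job is handed in; nothing more can be done
None
```

The blue blank is standing upright in the groove and nipped by the jaw, with the gripper clear and nothing else touched; I handed the job in at about 17 s, but no verdict came back.

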